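# Set the sample carrier to focus on the optical rail and seat its cell plate

### The job

On the optical rail, nudge the stiff sample carrier toward the lens in small taps (its rubber-tipped plunger is there to push on) until its pointer line stands on the red focus mark; creep up to the mark and do not run past it, because the lens sits just beyond. Fit the cell holder plate down fully home on the carrier's round and diamond pins, red dot to red dot, and leave the carrier on the mark with the plate released. Do not touch the lens carrier or its scale, keep the glass cell upright, and leave the beaker, vials and sample pot where they are.

Things in the scene. Friction and masses are not known exactly. Their poses are not given: they have to be found in the camera images.
- optical_rail: Aluminium optical rail, fixed, 580 mm long (y), 70 mm wide, top face at z = 18.5 mm. Origin: centre of its underside on the bench; y runs along it toward the blue detector, z up. A grey light source (122 mm high) stands at its -y end, front at y = -225 mm; the detector (136 mm high) at +y, front at y = 213 mm. Between them the sample carrier slides and the lens carrier is locked.
- sample_carrier: Dark steel sample carrier with bright top, straddling the rail: 92 mm across it (x), y from -40 to +40 mm, flat top at z = 44 mm. Origin: on the rail's centre line at bench height; axes parallel to the rail's. It slides only along y, stiffly: by the setting of its brass drag screw (+x side, out to 58 mm) it takes 3 to 15 N to move, and it stays where it is left. The mark lies toward +y.
- buffer_face (a point): Centre of the outer face of the rubber-tipped plunger on the carrier's -y end: 20 mm diameter, axis along the rail, 32 mm above the bench, 36 mm out from the carrier's end face. It is sprung (0.55 N per mm, at most 24 mm): it gives 5 to 24 mm before the carrier moves, by the drag, and springs back out when released. Push it toward +y.
- carrier_pointer (a point): The carrier's pointer: a white tab with a black line on the -x side of the sample carrier, 57 mm from the rail's centre line, 28 mm above the bench. The point lies on the line (carrier y = 0); axes parallel to the rail's.
- focus_mark (a point): Middle of the red focus mark, 4 mm wide along y, on the lens carrier's steel scale tongue, 57 mm from the rail's centre line toward -x, 24 mm above the bench. Axes parallel to the rail's: y points toward the lens. The tongue is 14 mm wide and passes under the pointer.
- lens_carrier: Black lens carrier with silver lens tube, locked on the rail. Origin: on the rail's centre line at bench height, 67 mm to +y of the focus mark. Foot 84 mm wide, y from -22 to +22 mm; tube 30 mm diameter, y from -26 to +22 mm, axis 95 mm high, in a ring of 48 mm diameter topped by a screw at 128 mm. With the sample carrier on the mark its end is 5 mm from this foot.
- seat (a point): Centre of the sample carrier's flat top, 44 mm above the bench; axes parallel to the rail's.
- round_pin (a point): Foot of the brass round pin on the carrier's top, at carrier x = +30 mm, y = 0: 10 mm diameter, 14 mm high, its top 3.5 mm chamfered to 6 mm diameter. A red dot is printed beside it toward +y.
- diamond_pin (a point): Foot of the steel diamond pin on the carrier's top, at carrier x = -30 mm, y = 0: 8 mm across along the rail, 5.6 mm along x, 14 mm high, its top 3.5 mm chamfered.
- cell_plate: Loose cell holder, about 0.25 kg: plate 88 x 60 x 8 mm (x, y, z), on its middle a black block 28 x 28 mm, from 8 to 42 mm above the underside (grip it here); a glass cell 12 x 12 mm stands in the block, top at 60 mm. Origin: centre of the underside. It starts flat on the bench behind the rail, toward its light source. Seated, its axes agree with the carrier's.
- round_hole (a point): Centre, at the underside, of the plate's through hole for the round pin: 11 mm diameter, at plate x = +30 mm. A red dot is printed beside it toward +y.
- diamond_hole (a point): Centre, at the underside, of the plate's through hole for the diamond pin: 9 mm diameter, at plate x = -30 mm.
- beaker: Bystander: empty clear beaker, 54 mm diameter, 70 mm high, origin at the centre of its underside.
- red_vial: Bystander: glass vial with red cap, 27 mm diameter, 58 mm high, origin at the centre of its underside.
- blue_vial: Bystander: glass vial with blue cap, 27 mm diameter, 58 mm high, origin at the centre of its underside.
- blue_pot: Bystander: white sample pot with blue lid, 47 mm diameter, 66 mm high, origin at the centre of its underside.

How it is judged:
By the outcome, as a careful person would: the job done as asked, in the order asked, and still so for the second after the job is handed in, with the robot touching nothing.
It also fails if it takes over 61 s, if anything falls off the work surface, if the arm or the gripper's body presses on something with over 40 N, if the wrist force passes 120 N, or if a joint passes its speed limit or range.

### The arm

A 6-joint arm with a two-finger parallel gripper is mounted at the origin on a cart in front of the work surface, level with it; the furniture and walls round the work are solid. World frame = base frame: x ahead of the robot, y to its left, z up, the work surface at z = 0. Lengths are in mm, angles in degrees, forces in N, time in s.
With the tool pointing down it reaches from about 350 to 975 mm from the base axis. Payload 17.4 kg.
Tool frame: the origin (TCP) lies between the finger pads; the fingertips stand ctrl.tip_extent ahead of it and the grasp point (between the pads) lies 3 mm ahead of it (ctrl.tip_extent is the distance from the TCP to the fingertips, in mm); z points along the fingers, y is the line along which they close (so a half turn about z gives the same grasp; the last joint's range is limited). The gripper opens to 85 mm and grips with 20 to 120 N. Pads are 22 mm wide; open, the fingers measure 114 mm over their backs; the gripper's body (76 mm by 85 mm) begins 54 mm behind the grasp point. The pads swing forward as they close: fully open they stand 13 mm farther back than shut.
Start: joints at [73.751, 6.646, 82.598, -0, 90.757, -2.166], TCP at [164.257, 654.715, 253.303] pointing down, gripper open.
Joint ranges: [-162.19, 162.19], [-47.58, 125.68], [4.15, 143.07], [-65.23, 245.23], [0.69, 171.88], [-170.13, 170.13]. Speed limits (degrees/s): [108.29, 108.29, 127.2, 180, 180, 180].

### API

Orientations are given as a 3x3 rotation matrix whose columns are the frame's x, y, z axes.
In Python, from rig import ctrl, optics, job gives the robot as it stands.
- The arm moves only by the tool servo_tool, never from a script. Its argument "rows" is a list that holds one entry, the list of rows, each a list of 7 numbers: the shift along the world's x, y, z in m, then the turn, a rotation vector about the world's x, y, z in degrees, then the finger opening in m, from 0 to 0.0854. A call has 1 to 5 rows; each row is the pose to reach, as a shift and turn from the pose commanded when the call began; what a row does not reach only later rows make up. A row lasts 1/10 s, in which the tool goes at most 50 mm and 8.59 degrees, less where a joint would pass 70% of its speed; a pose out of reach is approached as far as the arm can. A call with a gripper value outside its range is refused whole. The fingers move at their own pace and stop on an object; "force" is the grip in N (left out, the last holds). Time passes only in rows, so rows that repeat a pose let the fingers close. It gives the time, the measured TCP pose, the force, the opening and the grip force at its end, in the units of the state.
- ctrl.observe(): the state, without advancing time (a new reading comes with each control period).
- optics.get_image(name): name is "scene" or "top"; returns a dict with "color" (480x640x3 uint8, red, green, blue), "fov_y" (degrees; the focal length in pixels is half the picture's height over the tangent of half this angle, whatever the lens; pixels are square), "cx", "cy" (the principal point, pixels), "xyz" and "rotation" of the camera in the world. Camera axes: x right, y down, z forward; pixel columns grow to the right and rows downward; lengths in mm; the calibration is good to about 2 mm. A picture is of the moment at which its call begins. There is no depth.
- job.finish_job(): hands the job in; it is judged then, once.
The state is a dict: "time": time; "joint_pos": joint angles; "joint_vel": joint speeds; "effort": joint torques, N m; "tool_pos": TCP position; "orientation": TCP orientation; "ft_force": force on the tool from outside, world axes, zero at the start; "wrist_torque": the same for the moment, N m; "finger_gap": opening from 0.0 (shut) to 1.0 (fully open); "grip_force": force on a finger pad.
Only numpy, scipy, OpenCV 4.12 (cv2) and the standard library are available. Lean on these libraries where they do the work, as an engineer would, in place of code of your own. Each camera call takes 0.05 s, during which the arm holds its last target. There are 200 camera calls.

## Working session

There is one attempt and no reset: what is moved stays moved. The work goes in short steps, Python scripts to look and compute and a tool call to move; the robot and the scene stay as the last step left them, time stands still between calls to the robot, and variables do not carry over. Pictures are saved under pics/ and viewed, at most 10 in all, crops included, and the job is handed in when it is done.

Besides the shell and the picture viewer there is one more tool, called after ">>>" as name(argument=value, ...) on one line, values as JSON. servo_tool: Moves the arm, as the interface text tells. Its arguments: {"type":"object","properties":{"rows":{"type":"array"},"force":{"type":"number"}},"required":["rows"]}

```bash
ls; mkdir -p pics; cat > h.py <<'E'
import numpy as np, cv2
from rig import ctrl, optics, job
def grab(n,fn=None):
    im=optics.get_image(n)
    if fn: cv2.imwrite('pics/'+fn,cv2.cvtColor(im['color'],cv2.COLOR_RGB2BGR))
    return im
def cam(im):
    f=240/np.tan(np.radians(im['fov_y'])/2)
    return f,np.array(im['xyz']),np.array(im['rotation'])
def ray(im,u,v):
    f,c,R=cam(im); d=R@np.array([(u-im['cx'])/f,(v-im['cy'])/f,1]); return c,d
def onz(im,u,v,z):
    c,d=ray(im,u,v); return c+d*(z-c[2])/d[2]
def proj(im,p):
    f,c,R=cam(im); q=R.T@(np.array(p)-c); return f*q[0]/q[2]+im['cx'],f*q[1]/q[2]+im['cy']
def tri(a,pa,b,pb):
    A=np.zeros((3,3));y=np.zeros(3)
    for im,p in((a,pa),(b,pb)):
        c,d=ray(im,*p);d=d/np.linalg.norm(d);M=np.eye(3)-np.outer(d,d);A+=M;y+=M@c
    return np.linalg.solve(A,y)
E
python3 - <<'E'
from h import *
for n in('scene','top'):
    im=grab(n,n+'0.png'); print(n,im['fov_y'],im['cx'],im['cy'],im['xyz'],np.round(im['rotation'],3).tolist())
print(ctrl.tip_extent,ctrl.observe())
E
```

```text
pics
scene 57.50673318829299 314.3839343437974 236.68328183935978 [216.49834544 391.5732728  719.09106137] [[-0.78, -0.495, 0.383], [-0.626, 0.607, -0.49], [0.011, -0.622, -0.783]]
top 50.17911422784055 325.0994577439579 233.2352220399535 [446.80526505 -29.48722051 956.11734936] [[0.011, -0.997, 0.081], [-1.0, -0.011, 0.005], [-0.004, -0.082, -0.997]]
22.0 {'time': 0.1, 'joint_pos': array([ 7.37496094e+01,  6.67243615e+00,  8.26313052e+01, -1.13204373e-03,
        9.07560387e+01, -2.16558493e+00]), 'joint_vel': array([-0.03845811,  0.00145438, -0.19766639, -0.02713346, -0.06937268,
       -0.03581533]), 'effort': array([ 1.04896888e-03, -7.33670926e+01, -6.33789754e+01, -7.88834359e-05,
        5.17664070e-03,  3.72997283e-05]), 'tool_pos': array([164.23878071, 654.56947536, 252.6301563 ]), 'orientation': array([[-9.69936522e-01,  2.43357903e-01, -2.73001832e-04],
       [ 2.43358055e-01,  9.69935999e-01, -1.00720230e-03],
       [ 1.96836660e-05, -1.04335949e-03, -9.99999456e-01]]), 'ft_force': array([ 0.90351809,  0.44538244, -0.7284115 ]), 'wrist_torque': array([ 0.00386203, -0.02876603,  0.01488034]), 'grip_force': 0.0, 'finger_gap': 0.9972970599323218}
```

View pics/scene0.png

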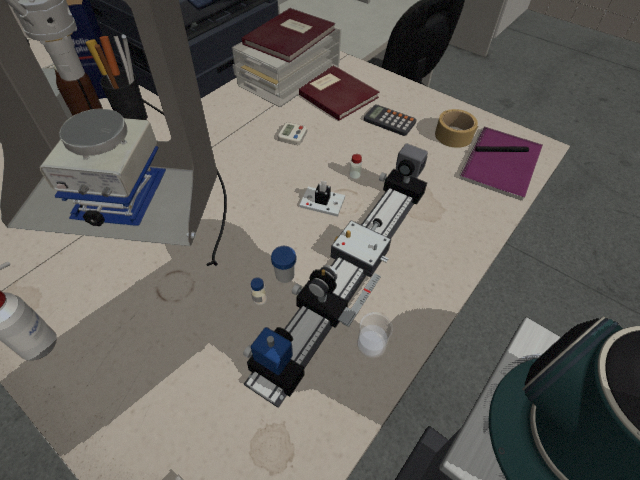

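View pics/top0.png

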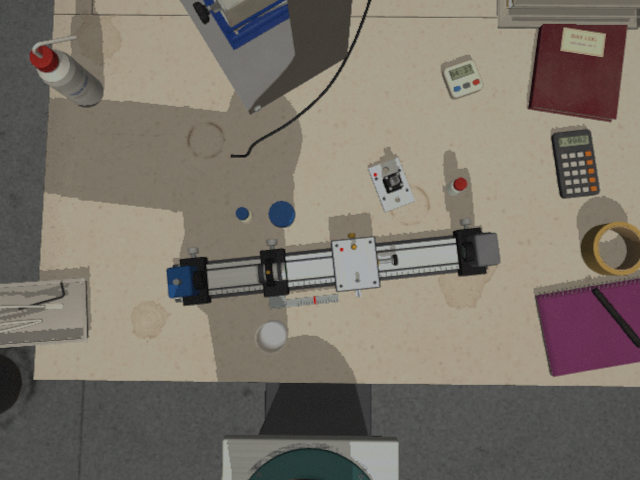

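The scene view shows the rail running from the detector (270,350) to the light source (410,170). In the top view the rail runs from (190,280) to (480,250), with the carrier at (356,264), the red mark at (315,300) and the plate at (391,183). I'll zoom in.

```bash
python3 - <<'E'
import cv2
t=cv2.imread('pics/top0.png');s=cv2.imread('pics/scene0.png')
cv2.imwrite('pics/tc.png',cv2.resize(t[150:320,265:465],None,fx=3.5,fy=3.5,interpolation=cv2.INTER_CUBIC))
cv2.imwrite('pics/sc.png',cv2.resize(s[170:330,290:430],None,fx=3.75,fy=3.75,interpolation=cv2.INTER_CUBIC))
E
```

```text
(no output)
```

View pics/tc.png

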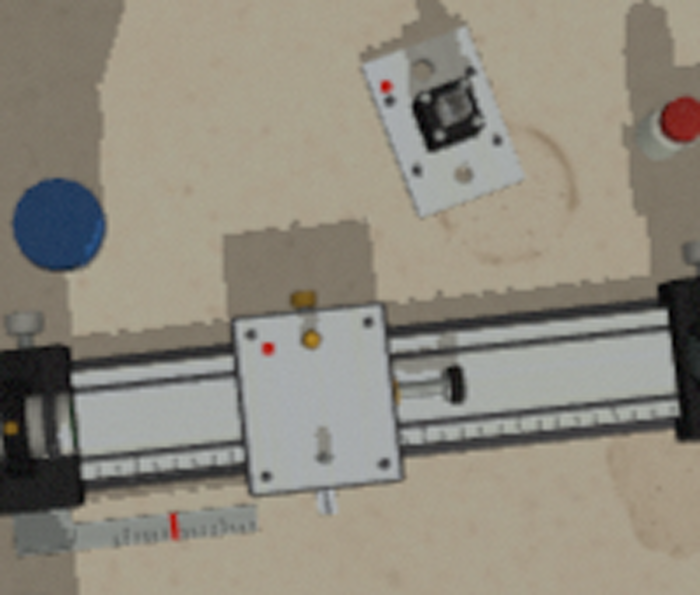

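View pics/sc.png

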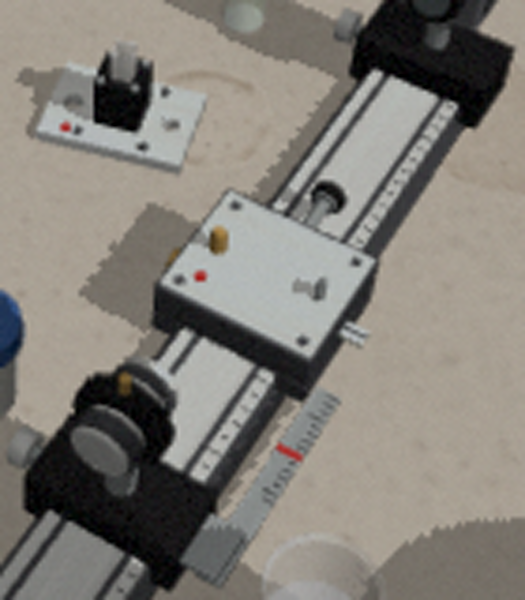

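The top crop shows the plate's red dot at (386,86), round hole (423,70), diamond hole (463,174), carrier dot (268,348), round pin (311,339), diamond pin (323,456), pointer (326,502), mark (174,526) and buffer (457,385). The scene crop shows the same items: mark (289,453), pointer (353,334), dots (66,127) and (200,276).

```bash
cat >> h.py <<'E'
def reds(im,roi):
    x0,y0,x1,y1=roi; c=im['color'][y0:y1,x0:x1].astype(float)
    w=np.clip(c[:,:,0]-np.maximum(c[:,:,1],c[:,:,2])-25,0,None)
    n,l,st,_=cv2.connectedComponentsWithStats((w>15).astype(np.uint8))
    out=[]
    for i in range(1,n):
        v,u=np.nonzero(l==i); q=w[v,u]; out.append((round(x0+(u*q).sum()/q.sum(),2),round(y0+(v*q).sum()/q.sum(),2),len(u)))
    return out
def quads(im,roi,lo,amin=150):
    x0,y0,x1,y1=roi; c=im['color'][y0:y1,x0:x1]
    big=cv2.resize(c,None,fx=4,fy=4,interpolation=cv2.INTER_CUBIC); hsv=cv2.cvtColor(big,cv2.COLOR_RGB2HSV)
    m=((hsv[:,:,2]>lo)&(hsv[:,:,1]<30)).astype(np.uint8)
    m=cv2.morphologyEx(m,cv2.MORPH_CLOSE,np.ones((9,9)))
    cs,_=cv2.findContours(m,cv2.RETR_EXTERNAL,cv2.CHAIN_APPROX_NONE); o=[]
    for k in cs:
        if cv2.contourArea(k)>amin*16:
            (a,b),s,t=cv2.minAreaRect(k); o.append(((round(x0+(a+.5)/4-.5,1),round(y0+(b+.5)/4-.5,1)),np.round(np.array(s)/4,1),round(t,1)))
    return o
E
python3 - <<'E'
from h import *
T=grab('top');S=grab('scene')
print(reds(T,(265,150,450,320)));print(reds(S,(290,170,430,330)))
print(quads(T,(355,150,430,220),150)); print(quads(T,(325,230,390,300),150))
t=lambda x,y:(265+(x+.5)/3.5-.5,150+(y+.5)/3.5-.5)
s=lambda x,y:(290+(x+.5)/3.75-.5,170+(y+.5)/3.75-.5)
for n,a,b,z in [('pdot',(386,86),(66,127),8),('cdot',(268,348),(200,276),44),('mark',(174,526),(289,453),24),('pointer',(326,502),(353,334),28),('buffer',(462,385),(332,195),32),('roundtop',(311,339),(218,231),58),('diatop',(323,456),(320,284),58),('rhole',(423,70),(74,102),8),('dhole',(463,174),(171,125),8),('celltop',(455,107),(126,48),60),('source foot',(690,360),(0,0),0)]:
    p=onz(T,*t(*a),z); print(n,np.round(tri(T,t(*a),S,s(*b)),1),'T',np.round(p,1),'S',np.round(onz(S,*s(*b),z),1))
E
```

```text
[(np.float64(374.82), np.float64(174.22), 11), (np.float64(354.0), np.float64(246.0), 1), (np.float64(341.12), np.float64(249.09), 12), (np.float64(314.29), np.float64(299.84), 18)]
[(np.float64(306.99), np.float64(203.43), 7), (np.float64(342.97), np.float64(243.2), 9), (np.float64(366.79), np.float64(290.17), 19)]
[((391.5, 184.4), array([47.7, 32.5]), 68.8)]
[((362.4, 267.3), array([57.8, 55. ]), 84.0)]
pdot [ 636.  -117.     6.8] T [ 636.2 -116.6    8. ] S [ 634.9 -116.4    8. ]
cdot [493.4 -53.8  43.4] T [493.4 -53.8  44. ] S [493.1 -53.4  44. ]
mark [402.   -6.5  22.4] T [402.   -6.6  24. ] S [401.7  -5.6  24. ]
pointer [415.6 -84.6  26.8] T [415.3 -84.7  28. ] S [415.6 -83.6  28. ]
buffer [ 476.  -154.4   29.8] T [ 476.1 -154.    32. ] S [ 475.1 -152.7   32. ]
roundtop [497.8 -74.8  57. ] T [497.4 -74.9  58. ] S [497.7 -73.9  58. ]
diatop [438.8 -81.6  53.5] T [439.1 -81.3  58. ] S [437.1 -78.6  58. ]
rhole [ 645.5 -136.7    5.7] T [ 645.1 -136.4    8. ] S [ 644.  -135.1    8. ]
dhole [ 589.2 -158.2    6.1] T [ 589.2 -157.8    8. ] S [ 588.  -156.9    8. ]
celltop [ 615.1 -146.4   62.2] T [ 615.5 -146.7   60. ] S [ 616.6 -148.1   60. ]
source foot [ 551.3 -137.1  185.8] T [ 491.7 -279.6    0. ] S [ 741.7 -180.4    0. ]
```

Both views agree to about 1 mm, and the heights and sizes check out. The rail is yawed about 6.2°, the carrier is about 78.5 mm short of the mark, and the buffer face is at (476,-154,32). I'll push with shut fingers, tool y across the rail.

>>> servo_tool(rows=[[[0.11,-0.215,0,0,0,-35,0],[0.11,-0.215,0,0,0,-35,0],[0.11,-0.215,0,0,0,-35,0],[0.11,-0.215,0,0,0,-35,0],[0.11,-0.215,0,0,0,-35,0]]], force=40)

```text
time: 0.7
tool_pos: [274.8, 437.6, 253.3]
orientation: [[-0.65, 0.76, 0.0], [0.76, 0.65, 0.0], [-0.0, 0.0, -1.0]]
ft_force: [0.3, 0.2, 0.1]
finger_gap: 0.146
grip_force: 0.0
```

>>> servo_tool(rows=[[[0.12,-0.21,0,0,0,-34.6,0],[0.12,-0.21,0,0,0,-34.6,0],[0.12,-0.21,0,0,0,-34.6,0],[0.12,-0.21,0,0,0,-34.6,0],[0.12,-0.21,0,0,0,-34.6,0]]])

```text
time: 1.2
tool_pos: [394.9, 227.5, 253.5]
orientation: [[-0.104, 0.995, 0.001], [0.995, 0.104, 0.0], [0.0, 0.001, -1.0]]
ft_force: [1.3, 0.0, -0.7]
finger_gap: 0.0
grip_force: 0.0
```

>>> servo_tool(rows=[[[0.07,-0.235,0,0,0,0,0],[0.07,-0.235,0,0,0,0,0],[0.07,-0.235,0,0,0,0,0],[0.07,-0.235,0,0,0,0,0],[0.07,-0.235,0,0,0,0,0]]])

```text
time: 1.7
tool_pos: [464.3, -7.6, 253.5]
orientation: [[-0.109, 0.994, 0.001], [0.994, 0.109, -0.0], [-0.0, 0.001, -1.0]]
ft_force: [1.1, -0.0, -0.0]
finger_gap: 0.001
grip_force: 0.0
```

>>> servo_tool(rows=[[[0.016,-0.177,0,0,0,0,0],[0.016,-0.177,0,0,0,0,0],[0.016,-0.177,0,0,0,0,0],[0.016,-0.177,0,0,0,0,0],[0.016,-0.177,0,0,0,0,0]]])

```text
time: 2.2
tool_pos: [480.0, -185.3, 252.7]
orientation: [[-0.107, 0.994, -0.001], [0.994, 0.107, -0.0], [-0.0, -0.001, -1.0]]
ft_force: [0.3, -0.4, 0.1]
finger_gap: -0.002
grip_force: 0.0
```

```bash
python3 - <<'E'
from h import *
o=ctrl.observe();print({k:np.round(o[k],2).tolist() for k in o if k!='effort'})
E
```

```text
{'time': 2.2, 'joint_pos': [-23.93, -13.62, 102.01, -0.03, 91.66, -30.04], 'joint_vel': [3.65, -1.77, 1.28, 0.8, 0.77, 3.17], 'tool_pos': [480.0, -185.26, 252.73], 'orientation': [[-0.11, 0.99, -0.0], [0.99, 0.11, -0.0], [-0.0, -0.0, -1.0]], 'ft_force': [0.35, -0.42, 0.07], 'wrist_torque': [0.02, -0.05, 0.02], 'grip_force': 0.0, 'finger_gap': -0.0}
```

>>> servo_tool(rows=[[[0,0,-0.16,0,0,0,0],[0,0,-0.16,0,0,0,0],[0,0,-0.16,0,0,0,0],[0,0,-0.16,0,0,0,0],[0,0,-0.16,0,0,0,0]]])

```text
time: 2.7
tool_pos: [479.9, -181.6, 92.9]
orientation: [[-0.111, 0.994, -0.002], [0.994, 0.111, 0.001], [0.001, -0.002, -1.0]]
ft_force: [0.5, -0.1, 1.7]
finger_gap: 0.002
grip_force: 0.0
```

>>> servo_tool(rows=[[[0,0,-0.023,0,0,0,0],[0,0,-0.046,0,0,0,0],[0,0,-0.046,0,0,0,0],[0,0,-0.046,0,0,0,0]]])

```text
time: 3.1
tool_pos: [481.3, -182.6, 49.9]
orientation: [[-0.11, 0.994, 0.002], [0.994, 0.11, -0.001], [-0.001, 0.002, -1.0]]
ft_force: [0.5, 0.0, 1.0]
finger_gap: 0.002
grip_force: 0.0
```

```bash
python3 - <<'E'
from h import *
import cv2
T=grab('top','t1.png');S=grab('scene','s1.png')
a=cv2.resize(cv2.imread('pics/t1.png')[215:320,285:485],None,fx=4,fy=4,interpolation=cv2.INTER_CUBIC)
cv2.imwrite('pics/v1.png',a)
o=ctrl.observe();print(o['tool_pos'],o['ft_force'])
E
```

```text
[ 481.41513776 -182.67586843   49.90189351] [ 0.78143307  0.45344531 -0.24157148]
```

View pics/v1.png

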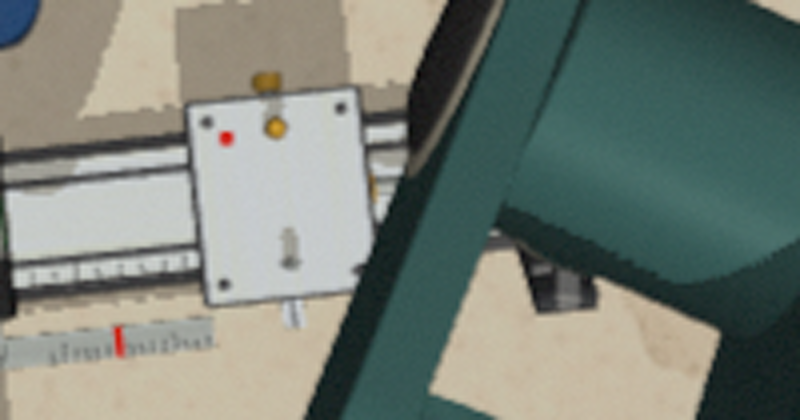

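The carrier is unmoved: its dot shows at (227,138), the pointer at (293,313) and the mark at (120,341) in the crop. The hand is behind the buffer, so I'll start pushing.

>>> servo_tool(rows=[[[-0.0005,0.005,-0.004,0,0,0,0],[-0.001,0.01,-0.004,0,0,0,0],[-0.0016,0.015,-0.004,0,0,0,0],[-0.0022,0.02,-0.004,0,0,0,0],[-0.0022,0.02,-0.004,0,0,0,0]]])

```text
time: 3.7
tool_pos: [478.1, -161.7, 43.5]
orientation: [[-0.111, 0.994, 0.0], [0.994, 0.111, -0.0], [-0.0, 0.0, -1.0]]
ft_force: [-0.3, -0.7, 1.0]
finger_gap: 0.003
grip_force: 0.6
```

>>> servo_tool(rows=[[[-0.0005,0.004,0,0,0,0,0],[-0.001,0.008,0,0,0,0,0],[-0.001,0.01,0,0,0,0,0],[-0.001,0.01,0,0,0,0,0]]])

```text
time: 4.1
tool_pos: [477.0, -152.2, 43.4]
orientation: [[-0.11, 0.994, -0.0], [0.994, 0.11, -0.0], [-0.0, -0.0, -1.0]]
ft_force: [-1.7, -3.6, 2.7]
finger_gap: -0.0
grip_force: 2.0
```

```bash
cat >> h.py <<'E'
YD=np.array([-.108,.994,0])
def gap(save=None):
    out=[]
    for n,z in(('top',None),('scene',None)):
        im=grab(n,save and n+save)
        roi=(270,240,385,330) if n=='top' else (320,220,400,320)
        r=[q for q in reds(im,roi) if q[2]>=4]
        P=[(q,onz(im,q[0],q[1],44),onz(im,q[0],q[1],24)) for q in r]
        m=[c@YD for q,b,c in P if 385<c[0]<418 and -25<c[1]<15]
        d=[b@YD for q,b,c in P if 475<b[0]<505]
        out.append((n,[round(x,1) for x in m],[round(x,1) for x in d]))
    o=ctrl.observe(); print(out,np.round(o['tool_pos'],1),np.round(o['ft_force'],1),o['time'])
E
python3 -c "from h import *;gap()"
```

```text
[('top', [np.float64(-49.9)], [np.float64(-125.2), np.float64(-102.0)]), ('scene', [np.float64(-49.4)], [np.float64(-101.6)])] [ 477.1 -152.4   43.4] [-0.6 -3.2  2.7] 4.2
```

The carrier moves at about 3.2 N, so the drag is light. It has moved about 5 mm, with about 74 mm to go.

>>> servo_tool(rows=[[[-0.0005,0.005,0,0,0,0,0],[-0.001,0.01,0,0,0,0,0],[-0.0016,0.015,0,0,0,0,0],[-0.0022,0.02,0,0,0,0,0],[-0.0027,0.025,0,0,0,0,0]]])

```text
time: 4.7
tool_pos: [474.3, -127.3, 43.3]
orientation: [[-0.11, 0.994, -0.0], [0.994, 0.11, -0.0], [-0.0, -0.0, -1.0]]
ft_force: [-1.8, -5.6, 2.1]
finger_gap: 0.005
grip_force: 2.4
```

>>> servo_tool(rows=[[[-0.0005,0.005,0,0,0,0,0],[-0.001,0.01,0,0,0,0,0],[-0.0016,0.015,0,0,0,0,0],[-0.0022,0.02,0,0,0,0,0],[-0.0027,0.025,0,0,0,0,0]]])

```text
time: 5.2
tool_pos: [471.5, -102.3, 43.3]
orientation: [[-0.11, 0.994, -0.0], [0.994, 0.11, -0.0], [-0.0, -0.0, -1.0]]
ft_force: [-3.2, -5.1, 3.8]
finger_gap: 0.0
grip_force: 2.4
```

```bash
python3 -c "from h import *;gap()"
```

```text
[('top', [np.float64(-49.9)], [np.float64(-53.8)]), ('scene', [np.float64(-49.4)], [np.float64(-51.1)])] [ 471.5 -102.1   43.3] [-1.8 -4.3  1.6] 5.3
```

>>> servo_tool(rows=[[[-0.0005,0.005,0,0,0,0,0],[-0.0011,0.01,0,0,0,0,0],[-0.0017,0.015,0,0,0,0,0],[-0.0017,0.015,0,0,0,0,0]]])

```text
time: 5.7
tool_pos: [469.8, -87.2, 43.2]
orientation: [[-0.11, 0.994, -0.0], [0.994, 0.11, 0.0], [0.0, -0.0, -1.0]]
ft_force: [-2.6, -4.3, 1.8]
finger_gap: 0.004
grip_force: 1.9
```

```bash
python3 - <<'E'
from h import *
gap('2.png')
a=cv2.resize(cv2.imread('pics/top2.png')[225:325,260:380],None,fx=5,fy=5,interpolation=cv2.INTER_CUBIC)
b=cv2.resize(cv2.imread('pics/scene2.png')[225:325,310:440],None,fx=5,fy=5,interpolation=cv2.INTER_CUBIC)
cv2.imwrite('pics/v2.png',cv2.resize(np.hstack([a,b]),(800,320)))
E
```

```text
[('top', [], [np.float64(-36.2)]), ('scene', [np.float64(-49.4)], [])] [469.9 -87.5  43.2] [-1.7 -4.1  1. ] 5.8
```

View pics/v2.png

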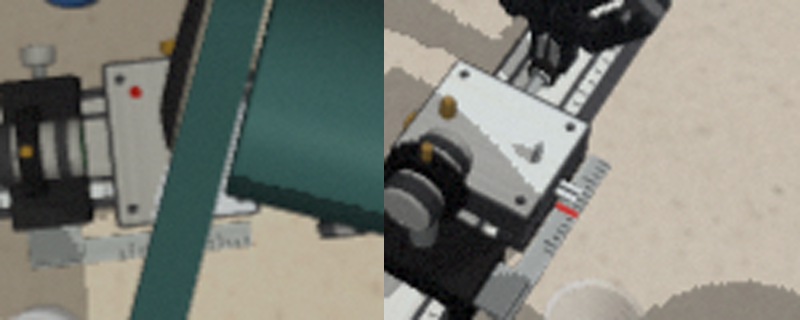

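The scene view shows the pointer's white tab with its dark line at about (568,190) in the montage, just short of the red mark at (567,210). I'll measure it with an intensity profile along the rail at the pointer's height.

```bash
cat >> h.py <<'E'
def prof(names=('scene',)):
    for n in names:
        im=grab(n); g=im['color'].astype(np.float32)
        # mark line in rail coords through (402,-6)
        XD=np.array([.994,.108,0]); M=np.array([402,-6.2,0])
        for z,k in((28,'ptr'),(24,'red')):
            s=np.arange(-30,12,1.0); acc=0
            for w in(-3,-1.5,0,1.5,3):
                uv=np.array([proj(im,M+XD*w+YD*q+[0,0,z]) for q in s],np.float32)
                acc=acc+cv2.remap(g,uv[None,:,0],uv[None,:,1],cv2.INTER_CUBIC)[0]/5
            v=acc.mean(1) if k=='ptr' else acc[:,0]-acc[:,1:].max(1)
            print(n,k,' '.join(f'{int(a)}:{int(b)}' for a,b in zip(s,v)))
E
python3 -c "from h import *;prof()"
```

```text
scene ptr -30:163 -29:160 -28:155 -27:155 -26:162 -25:164 -24:153 -23:136 -22:133 -21:146 -20:159 -19:159 -18:154 -17:155 -16:160 -15:169 -14:184 -13:193 -12:186 -11:159 -10:137 -9:139 -8:162 -7:185 -6:197 -5:181 -4:151 -3:134 -2:143 -1:151 0:141 1:122 2:104 3:100 4:113 5:137 6:154 7:158 8:158 9:161 10:163 11:163
scene red -30:-4 -29:-4 -28:-4 -27:-3 -26:-3 -25:-2 -24:-3 -23:-3 -22:-4 -21:-3 -20:-3 -19:-3 -18:-4 -17:-4 -16:-5 -15:-6 -14:-4 -13:-3 -12:-3 -11:-4 -10:-5 -9:-6 -8:-5 -7:-3 -6:-3 -5:-7 -4:-6 -3:18 -2:67 -1:116 0:142 1:133 2:88 3:34 4:4 5:-4 6:-6 7:-6 8:-5 9:-5 10:-4 11:-4
```

The line is 9.8 mm short. I'll creep.

>>> servo_tool(rows=[[[-0.0003,0.003,0,0,0,0,0],[-0.0006,0.006,0,0,0,0,0],[-0.0006,0.006,0,0,0,0,0],[-0.0006,0.006,0,0,0,0,0]]])

```text
time: 6.25
tool_pos: [469.3, -81.5, 43.2]
orientation: [[-0.11, 0.994, -0.0], [0.994, 0.11, -0.0], [-0.0, -0.0, -1.0]]
ft_force: [-1.5, -4.3, 1.2]
finger_gap: 0.001
grip_force: 1.9
```

```bash
python3 -c "from h import *;prof()"
```

```text
scene ptr -30:163 -29:161 -28:156 -27:155 -26:161 -25:164 -24:153 -23:137 -22:133 -21:146 -20:158 -19:159 -18:155 -17:156 -16:162 -15:166 -14:163 -13:159 -12:160 -11:159 -10:160 -9:170 -8:183 -7:188 -6:176 -5:147 -4:133 -3:152 -2:185 -1:203 0:194 1:163 2:126 3:107 4:114 5:136 6:155 7:159 8:158 9:161 10:164 11:163
scene red -30:-4 -29:-4 -28:-4 -27:-3 -26:-2 -25:-2 -24:-3 -23:-4 -22:-4 -21:-3 -20:-4 -19:-4 -18:-4 -17:-4 -16:-3 -15:-3 -14:-3 -13:-4 -12:-4 -11:-4 -10:-4 -9:-5 -8:-4 -7:-3 -6:-3 -5:-7 -4:-7 -3:1 -2:20 -1:42 0:75 1:99 2:80 3:34 4:4 5:-4 6:-5 7:-4 8:-4 9:-4 10:-3 11:-3
```

>>> servo_tool(rows=[[[-0.0002,0.0015,0,0,0,0,0],[-0.0003,0.003,0,0,0,0,0],[-0.0003,0.003,0,0,0,0,0],[-0.0003,0.003,0,0,0,0,0]]])

```text
time: 6.7
tool_pos: [469.0, -78.4, 43.2]
orientation: [[-0.11, 0.994, -0.0], [0.994, 0.11, 0.0], [0.0, -0.0, -1.0]]
ft_force: [-2.6, -3.8, 0.6]
finger_gap: 0.001
grip_force: 2.0
```

```bash
python3 -c "from h import *;prof()"
```

```text
scene ptr -30:163 -29:161 -28:157 -27:157 -26:163 -25:165 -24:154 -23:136 -22:133 -21:146 -20:160 -19:161 -18:154 -17:155 -16:162 -15:166 -14:162 -13:158 -12:159 -11:163 -10:165 -9:162 -8:156 -7:160 -6:176 -5:192 -4:190 -3:169 -2:146 -1:143 0:161 1:180 2:189 3:179 4:158 5:143 6:142 7:148 8:157 9:163 10:166 11:164
scene red -30:-4 -29:-3 -28:-3 -27:-3 -26:-3 -25:-3 -24:-3 -23:-4 -22:-5 -21:-5 -20:-5 -19:-4 -18:-3 -17:-3 -16:-3 -15:-3 -14:-4 -13:-5 -12:-5 -11:-4 -10:-4 -9:-5 -8:-5 -7:-6 -6:-5 -5:-6 -4:-4 -3:5 -2:21 -1:32 0:38 1:33 2:17 3:3 4:-2 5:-4 6:-4 7:-5 8:-5 9:-4 10:-4 11:-4
```

It is about 1.5 mm short. I'll tap 1 mm more, back off and check from both views.

>>> servo_tool(rows=[[[-0.0001,0.0005,0,0,0,0,0],[-0.0001,0.0011,0,0,0,0,0],[-0.0001,0.0011,0,0,0,0,0],[-0.0001,0.0011,0,0,0,0,0]]])

```text
time: 7.15
tool_pos: [468.9, -77.3, 43.2]
orientation: [[-0.11, 0.994, -0.0], [0.994, 0.11, -0.0], [-0.0, -0.0, -1.0]]
ft_force: [-2.8, -4.2, 0.7]
finger_gap: 0.004
grip_force: 2.0
```

>>> servo_tool(rows=[[[0.0011,-0.01,0,0,0,0,0],[0.003,-0.03,0,0,0,0,0],[0.007,-0.065,0,0,0,0,0],[0.011,-0.1,0,0,0,0,0],[0.011,-0.1,0,0,0,0,0]]])

```text
time: 7.65
tool_pos: [480.4, -180.5, 43.4]
orientation: [[-0.108, 0.994, 0.001], [0.994, 0.108, -0.0], [-0.0, 0.001, -1.0]]
ft_force: [-0.7, -0.0, 0.0]
finger_gap: 0.003
grip_force: 0.0
```

```bash
python3 -c "from h import *;prof(('scene','top'));gap()"
```

```text
scene ptr -30:155 -29:152 -28:147 -27:147 -26:154 -25:157 -24:147 -23:130 -22:128 -21:140 -20:151 -19:151 -18:146 -17:147 -16:154 -15:158 -14:154 -13:150 -12:151 -11:156 -10:158 -9:155 -8:148 -7:148 -6:158 -5:170 -4:180 -3:180 -2:161 -1:132 0:121 1:142 2:171 3:183 4:173 5:154 6:141 7:142 8:149 9:154 10:157 11:155
scene red -30:-4 -29:-3 -28:-3 -27:-4 -26:-4 -25:-3 -24:-3 -23:-4 -22:-4 -21:-3 -20:-3 -19:-3 -18:-3 -17:-2 -16:-3 -15:-3 -14:-4 -13:-4 -12:-4 -11:-3 -10:-3 -9:-3 -8:-4 -7:-5 -6:-6 -5:-8 -4:-5 -3:6 -2:24 -1:33 0:37 1:31 2:16 3:3 4:-2 5:-4 6:-5 7:-5 8:-4 9:-4 10:-4 11:-4
top ptr -30:152 -29:155 -28:155 -27:150 -26:145 -25:145 -24:152 -23:157 -22:153 -21:150 -20:152 -19:156 -18:161 -17:158 -16:152 -15:152 -14:155 -13:159 -12:159 -11:153 -10:150 -9:153 -8:154 -7:153 -6:155 -5:163 -4:176 -3:179 -2:167 -1:147 0:135 1:149 2:174 3:183 4:179 5:169 6:161 7:159 8:157 9:152 10:149 11:152
top red -30:-3 -29:-3 -28:-4 -27:-4 -26:-3 -25:-2 -24:-3 -23:-3 -22:-4 -21:-3 -20:-3 -19:-3 -18:-4 -17:-4 -16:-3 -15:-4 -14:-4 -13:-4 -12:-4 -11:-4 -10:-4 -9:-4 -8:-3 -7:-3 -6:-4 -5:-4 -4:1 -3:8 -2:14 -1:20 0:22 1:16 2:5 3:-3 4:-4 5:-5 6:-4 7:-4 8:-4 9:-3 10:-3 11:-3
[('top', [np.float64(-49.8)], [np.float64(-26.7)]), ('scene', [np.float64(-49.6)], [])] [ 479.8 -176.8   43.1] [-0.4  0.7  0.3] 7.85
```

The carrier is on the mark: pointer minus mark is -0.4 mm in the scene view and +0.3 mm in the top view. Next is the plate, so I'll rise clear and refine its pose.

>>> servo_tool(rows=[[[0,0,0.16,0,0,0,0.03],[0,0,0.16,0,0,0,0.085],[0,0,0.16,0,0,0,0.085],[0,0,0.16,0,0,0,0.085]]])

```text
time: 8.25
tool_pos: [481.3, -176.8, 209.7]
orientation: [[-0.111, 0.994, 0.007], [0.994, 0.111, -0.003], [-0.004, 0.007, -1.0]]
ft_force: [0.1, 0.5, -0.2]
finger_gap: 0.679
grip_force: 0.0
```

```bash
python3 - <<'E'
from h import *
T0=grab('top'); t=cv2.cvtColor(cv2.imread('pics/top0.png'),cv2.COLOR_BGR2RGB)
s0=cv2.cvtColor(cv2.imread('pics/scene0.png'),cv2.COLOR_BGR2RGB)
S=grab('scene')
def blk(img,roi):
    x0,y0,x1,y1=roi; b=cv2.resize(img[y0:y1,x0:x1],None,fx=4,fy=4,interpolation=cv2.INTER_CUBIC)
    m=(b.max(2)<70).astype(np.uint8); m=cv2.morphologyEx(m,cv2.MORPH_CLOSE,np.ones((13,13)))
    cs,_=cv2.findContours(m,cv2.RETR_EXTERNAL,cv2.CHAIN_APPROX_NONE);k=max(cs,key=cv2.contourArea)
    (a,c),s,th=cv2.minAreaRect(k); return x0+(a+.5)/4-.5,y0+(c+.5)/4-.5,np.array(s)/4,th
print(blk(t,(375,160,410,205)))
T0=dict(T0)
p=onz(T0,391.5,184.4,8);print('plate rect',p)
b=blk(t,(375,160,410,205)); print('blk top z42',onz(T0,b[0],b[1],42), 'z25',onz(T0,b[0],b[1],25))
# plate long axis from rect
th=np.radians(68.8);q=onz(T0,391.5-10*np.cos(th),184.4-10*np.sin(th),8);print('plate yaw',np.degrees(np.arctan2((q-p)[1],(q-p)[0])))
# carrier dot position now, both views
o=ctrl.observe();print(o['tool_pos'],o['finger_gap'],o['time'])
r=[x for x in reds(T0,(270,150,400,330)) if x[2]>3]; print([(x,np.round(onz(T0,x[0],x[1],44),1)) for x in r])
cv2.imwrite('pics/now.png',cv2.cvtColor(T0['color'],cv2.COLOR_RGB2BGR))
E
```

```text
(392.2901439666748, 182.23540115356445, array([16.8094883 , 17.53569031]), 70.01689147949219)
plate rect [ 617.25954854 -147.63986262    8.        ]
blk top z42 [ 615.10864924 -144.82362945   42.        ] z25 [ 618.23861667 -146.96856079   25.        ]
plate yaw 21.087974627885135
[ 480.62916427 -176.63880401  205.38298081] 0.8456877209686023 8.35
[((np.float64(374.82), np.float64(174.23), 11), array([ 629. , -113.1,   44. ])), ((np.float64(309.15), np.float64(251.18), 6), array([489. ,   3.3,  44. ])), ((np.float64(296.53), np.float64(253.89), 14), array([483.9,  25.7,  44. ])), ((np.float64(314.56), np.float64(302.53), 8), array([398.4,  -7.5,  44. ]))]
```

>>> servo_tool(rows=[[[0.1372,0.0299,0,0,0,14.7,0.085],[0.1372,0.0299,0,0,0,14.7,0.085],[0.1372,0.0299,0,0,0,14.7,0.085],[0.1372,0.0299,-0.05,0,0,14.7,0.085],[0.1372,0.0299,-0.09,0,0,14.7,0.085]]])

```text
time: 8.85
tool_pos: [617.1, -145.9, 109.0]
orientation: [[-0.36, 0.933, -0.002], [0.933, 0.36, 0.001], [0.002, -0.002, -1.0]]
ft_force: [-0.1, -0.2, -0.8]
finger_gap: 0.994
grip_force: 0.0
```

```bash
python3 - <<'E'
from h import *
S=grab('scene','s3.png');T=grab('top','t3.png')
a=cv2.resize(cv2.imread('pics/s3.png')[150:250,270:390],None,fx=4,fy=4,interpolation=cv2.INTER_CUBIC)
b=cv2.resize(cv2.imread('pics/t3.png')[200:320,270:350],(320,400))
cv2.imwrite('pics/v3.png',np.hstack([a,cv2.resize(b,(266,400))]))
o=ctrl.observe();print(o['tool_pos'],o['orientation'],o['finger_gap'],o['time'])
E
```

```text
[ 614.02090136 -145.64603063  105.09190881] [[-0.35950633  0.93307683 -0.01108255]
 [ 0.93311635  0.35956     0.00323711]
 [ 0.00700531 -0.00917754 -0.99993335]] 0.9946557171004754 8.95
```

View pics/v3.png

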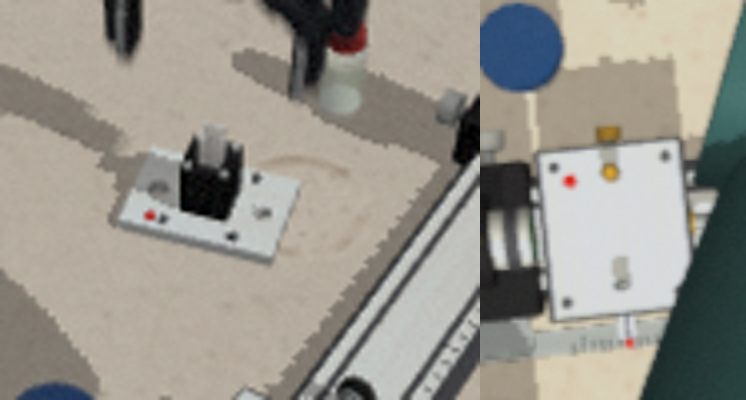

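The fingers straddle the untouched plate (block at (212,175) in the left crop), and the pointer stands on the red mark (630,340 in the right crop). I'll descend and grip.

>>> servo_tool(rows=[[[0,0,-0.03,0,0,0,0.085],[0,0,-0.06,0,0,0,0.085],[0,0,-0.075,0,0,0,0.085],[0,0,-0.075,0,0,0,0.085],[0,0,-0.075,0,0,0,0.06]]])

```text
time: 9.45
tool_pos: [617.7, -147.4, 39.9]
orientation: [[-0.359, 0.933, 0.001], [0.933, 0.359, -0.0], [-0.001, 0.001, -1.0]]
ft_force: [-0.1, 0.0, 0.2]
finger_gap: 0.849
grip_force: 0.0
```

>>> servo_tool(rows=[[[0,0,0,0,0,0,0.04],[0,0,0,0,0,0,0.03],[0,0,0,0,0,0,0.02],[0,0,0,0,0,0,0.02],[0,0,0,0,0,0,0.02]]], force=30)

```text
time: 9.95
tool_pos: [617.6, -147.4, 39.3]
orientation: [[-0.359, 0.933, 0.001], [0.933, 0.359, -0.0], [-0.001, 0.001, -1.0]]
ft_force: [-1.3, 0.5, 8.3]
finger_gap: 0.324
grip_force: 31.6
```

Gripped at a 27.6 mm opening, as the block's width should give. I'll lift and measure the pins precisely.

>>> servo_tool(rows=[[[0,0,0.02,0,0,0,0.02],[0,0,0.05,0,0,0,0.02],[0,0,0.09,0,0,0,0.02],[0,0,0.1,0,0,0,0.02],[0,0,0.1,0,0,0,0.02]]])

```text
time: 10.45
tool_pos: [617.7, -147.4, 139.8]
orientation: [[-0.359, 0.933, 0.003], [0.933, 0.359, -0.001], [-0.002, 0.002, -1.0]]
ft_force: [-0.1, 0.5, -4.0]
finger_gap: 0.325
grip_force: 30.5
```

```bash
python3 - <<'E'
from h import *
XD=np.array([.994,.108,0])
T=grab('top','t4.png');S=grab('scene','s4.png')
for n,im,roi in(('T',T,(295,235,330,300)),('S',S,(300,225,375,300))):
    x0,y0,x1,y1=roi;c=cv2.resize(im['color'][y0:y1,x0:x1],None,fx=4,fy=4,interpolation=cv2.INTER_CUBIC)
    hsv=cv2.cvtColor(c,cv2.COLOR_RGB2HSV)
    m=((hsv[:,:,0]>12)&(hsv[:,:,0]<28)&(hsv[:,:,1]>110)&(hsv[:,:,2]>60)).astype(np.uint8)
    k,l,st,ce=cv2.connectedComponentsWithStats(m)
    for i in range(1,k):
        if st[i,4]>40:
            u,v=x0+(ce[i][0]+.5)/4-.5,y0+(ce[i][1]+.5)/4-.5
            print(n,'brass',round(u,1),round(v,1),st[i]/4,[np.round([onz(im,u,v,z)@XD,onz(im,u,v,z)@YD],1).tolist() for z in(51,58)])
    b=[q for q in reds(im,roi) if q[2]>3]; print(n,'red',[(q,np.round([onz(im,*q[:2],44)@XD,onz(im,*q[:2],44)@YD],1)) for q in b])
# where do ideal pins project, for seat XD=456.5, YD=-49.7
for n,im in(('T',T),('S',S)):
    for dx in(30,-30): print(n,dx,[np.round(proj(im,XD*(456.5+dx)+YD*-49.7+[0,0,z]),1).tolist() for z in(44,58)])
a=cv2.resize(cv2.imread('pics/t4.png')[235:310,280:350],None,fx=6,fy=6,interpolation=cv2.INTER_CUBIC)
b=cv2.resize(cv2.imread('pics/s4.png')[225:300,315:378],None,fx=6,fy=6,interpolation=cv2.INTER_CUBIC)
cv2.imwrite('pics/v4.png',np.hstack([a,b]))
o=ctrl.observe();print(np.round(o['tool_pos'],1),np.round(o['ft_force'],1),o['finger_gap'],o['grip_force'],o['time'])
E
```

```text
T brass 308.0 239.6 [ 10.     2.75   7.25   4.75 109.5 ] [[506.7, -49.7], [506.2, -50.0]]
T brass 308.7 251.2 [12.   14.25  4.25  4.75 64.75] [[486.2, -48.9], [485.8, -49.1]]
T red [((np.float64(308.7), np.float64(251.29), 10), array([486.3, -48.7])), ((np.float64(296.54), np.float64(253.9), 14), array([483.8, -26.7]))]
S brass 326.9 261.5 [25.25 33.5   4.25  6.5  92.5 ] [[485.5, -47.9], [483.2, -43.5]]
S brass 315.0 264.8 [14.  38.5  3.   4.  21. ] [[500.1, -29.4], [497.5, -25.2]]
S brass 322.9 271.9 [21.5  44.25  3.75  6.25 72.75] [[479.5, -24.0], [477.2, -19.9]]
S red [((np.float64(368.76), np.float64(291.16), 8), array([390.8, -37.6]))]
T 30 [[309.2, 251.2], [309.0, 250.8]]
T -30 [[312.4, 284.9], [312.2, 285.1]]
S 30 [[326.9, 262.8], [327.2, 258.4]]
S -30 [[354.7, 277.4], [355.4, 273.1]]
[ 616.6 -147.1  136.6] [ 0.1  0.1 -3.7] 0.3227736124427359 30.525204688310623 10.55
```

View pics/v4.png

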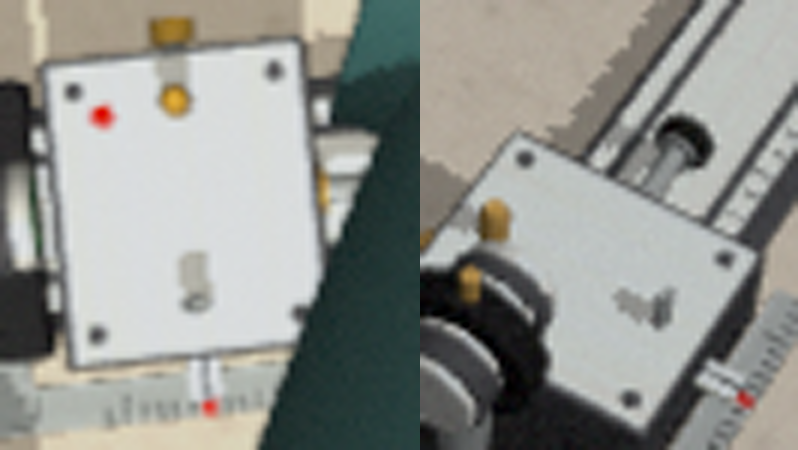

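The pins sit within about 0.5 px of my predicted spots: round (176,100) and diamond (196,302) in the top crop, (492,220) and (661,308) in the scene crop. The pointer is on the mark and the plate is held level. I'll hover over the seat.

>>> servo_tool(rows=[[[-0.1584,0.1477,0,0,0,-14.8,0.02],[-0.1584,0.1477,0,0,0,-14.8,0.02],[-0.1584,0.1477,0,0,0,-14.8,0.02],[-0.1584,0.1477,0,0,0,-14.8,0.02],[-0.1584,0.1477,0,0,0,-14.8,0.02]]])

```text
time: 11.05
tool_pos: [455.4, 2.5, 135.9]
orientation: [[-0.11, 0.994, -0.003], [0.994, 0.11, 0.001], [0.001, -0.003, -1.0]]
ft_force: [0.2, 0.1, -2.3]
finger_gap: 0.324
grip_force: 31.1
```

>>> servo_tool(rows=[[[0,0,-0.01,0,0,0,0.02],[0,0,-0.02,0,0,0,0.02],[0,0,-0.03,0,0,0,0.02],[0,0,-0.03,0,0,0,0.02],[0,0,-0.03,0,0,0,0.02]]])

```text
time: 11.55
tool_pos: [458.8, -0.0, 107.6]
orientation: [[-0.108, 0.994, -0.002], [0.994, 0.108, 0.0], [0.0, -0.002, -1.0]]
ft_force: [0.5, 0.6, -2.9]
finger_gap: 0.321
grip_force: 31.0
```

```bash
python3 - <<'E'
from h import *
o=ctrl.observe();print(np.round(o['tool_pos'],1),np.round(o['orientation'],3).tolist(),np.round(o['ft_force'],1),o['time'])
S=grab('scene','s5.png');T=grab('top','t5.png')
a=cv2.resize(cv2.imread('pics/s5.png')[195:300,305:385],None,fx=5.5,fy=5.5,interpolation=cv2.INTER_CUBIC)
b=cv2.resize(cv2.imread('pics/t5.png')[225:315,275:355],None,fx=4,fy=4,interpolation=cv2.INTER_CUBIC)
b=cv2.copyMakeBorder(b,0,a.shape[0]-b.shape[0],0,0,cv2.BORDER_CONSTANT)
cv2.imwrite('pics/v5.png',np.hstack([a,b]))
for n,im in(('S',S),('T',T)): print(n,[q for q in reds(im,(300,190,390,300) if n=='S' else(275,225,355,315)) if q[2]>2])
E
```

```text
[458.8  -0.  107.6] [[-0.108, 0.994, -0.002], [0.994, 0.108, 0.0], [0.0, -0.002, -1.0]] [ 0.5  0.6 -2.9] 11.55
S [(np.float64(321.81), np.float64(261.9), 10), (np.float64(368.68), np.float64(291.1), 5)]
T []
```

View pics/v5.png

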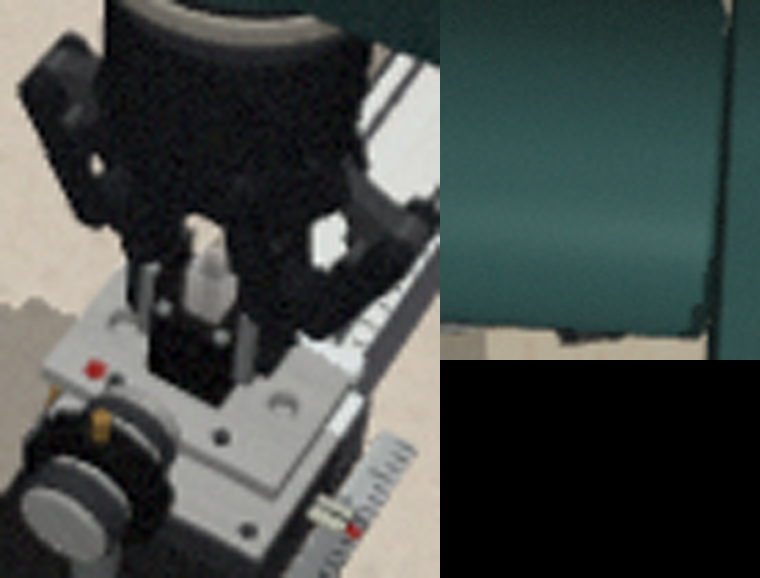

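The plate hovers squarely over the carrier, red dot over red dot: plate dot (95,370), holes at (125,320) and (284,405), pointer on the mark at (345,520). I'll compute the residual offset in the same camera.

```bash
python3 - <<'E'
from h import *
XD=np.array([.994,.108,0]); S=grab('scene')
rc=lambda p:np.round([p@XD,p@YD],1)
c=lambda x,y:(305+(x+.5)/5.5-.5,195+(y+.5)/5.5-.5)
q=[r for r in reds(S,(300,190,390,300)) if r[2]>2];print(q)
for zu in(68.3,70):
    z=zu+8; h=[onz(S,*c(*k),z) for k in((125,320),(284,405))]
    print(zu,'dot',rc(onz(S,*q[0][:2],z)),'holes',rc(h[0]),rc(h[1]),'mid',rc((h[0]+h[1])/2))
# reference scene measurements: initial plate dot & carrier dot in scene, same detector
p=onz(S,306.99,203.43,8)-[617.2,-147.4,0]; a=np.radians(21.05); print('plate dot local(scene)',p[0]*np.cos(a)+p[1]*np.sin(a),-p[0]*np.sin(a)+p[1]*np.cos(a))
p=onz(S,342.97,243.2,44); print('carrier dot initial scene',rc(p),'pointer initial',rc(onz(S,383.8,258.7,28)),'T pointer -129.0')
T=grab('top');print('T dot init',rc(onz(T,341.12,249.09,44)),'T plate dot',onz(T,374.82,174.22,8))
o=ctrl.observe();print(np.round(o['tool_pos'],1))
E
```

```text
[(np.float64(321.57), np.float64(261.37), 11), (np.float64(368.63), np.float64(291.14), 6)]
68.3 dot [485.1 -27.2] holes [486.4 -49.2] [425.5 -48.1] mid [456.  -48.6]
70 dot [484.5 -26.2] holes [485.8 -48.1] [425.1 -47. ] mid [455.4 -47.5]
plate dot local(scene) 28.219344730065544 22.5861510158011
carrier dot initial scene [ 484.4 -106.4] pointer initial [ 404. -128.] T pointer -129.0
T dot init [ 484.6 -106.5] T plate dot [ 636.20958878 -116.40744491    8.        ]
[4.591e+02 2.000e-01 1.086e+02]
```

The plate is aligned with the pins to within about 0.5 mm. I'll correct by (-0.4, +0.3) mm and lower carefully while watching the force.

>>> servo_tool(rows=[[[-0.0004,0.0003,-0.003,0,0,0,0.02],[-0.0004,0.0003,-0.006,0,0,0,0.02],[-0.0004,0.0003,-0.009,0,0,0,0.02],[-0.0004,0.0003,-0.011,0,0,0,0.02],[-0.0004,0.0003,-0.013,0,0,0,0.02]]])

```text
time: 12.25
tool_pos: [458.3, 0.7, 95.1]
orientation: [[-0.108, 0.994, -0.0], [0.994, 0.108, -0.0], [0.0, -0.0, -1.0]]
ft_force: [-0.1, -0.9, -3.5]
finger_gap: 0.317
grip_force: 31.0
```

>>> servo_tool(rows=[[[0,0,-0.001,0,0,0,0.02],[0,0,-0.002,0,0,0,0.02],[0,0,-0.003,0,0,0,0.02],[0,0,-0.003,0,0,0,0.02]]])

```text
time: 12.65
tool_pos: [458.4, 0.6, 92.3]
orientation: [[-0.108, 0.994, 0.0], [0.994, 0.108, -0.0], [-0.0, 0.0, -1.0]]
ft_force: [-0.1, -2.1, -3.0]
finger_gap: 0.321
grip_force: 31.0
```

```bash
python3 -c "
from h import *
o=ctrl.observe();print(np.round(o['tool_pos'],1),np.round(o['ft_force'],1),np.round(o['wrist_torque'],2))
prof()"
```

```text
[458.4   0.6  92.3] [-0.1 -2.1 -3. ] [-0.36 -0.12  0.09]
scene ptr -30:169 -29:167 -28:162 -27:162 -26:168 -25:171 -24:159 -23:142 -22:139 -21:153 -20:166 -19:166 -18:160 -17:162 -16:168 -15:172 -14:168 -13:163 -12:164 -11:168 -10:172 -9:170 -8:161 -7:152 -6:150 -5:151 -4:154 -3:153 -2:136 -1:108 0:100 1:122 2:148 3:154 4:146 5:136 6:126 7:120 8:119 9:123 10:125 11:123
scene red -30:-4 -29:-4 -28:-4 -27:-3 -26:-3 -25:-3 -24:-3 -23:-3 -22:-3 -21:-3 -20:-3 -19:-3 -18:-4 -17:-4 -16:-4 -15:-3 -14:-4 -13:-5 -12:-5 -11:-4 -10:-4 -9:-4 -8:-4 -7:-3 -6:-2 -5:-3 -4:-2 -3:6 -2:19 -1:27 0:31 1:26 2:13 3:3 4:0 5:-2 6:-3 7:-3 8:-2 9:-3 10:-3 11:-3
```

The plate is on the pins, which push it toward -y with 2 N, and the carrier has not moved. I'll relieve that by 0.5 mm before going on.

>>> servo_tool(rows=[[[0,-0.0004,0,0,0,0,0.02],[0,-0.0004,0,0,0,0,0.02],[0,-0.0004,0,0,0,0,0.02]]])

```text
time: 13.0
tool_pos: [458.4, 0.4, 92.3]
orientation: [[-0.108, 0.994, -0.0], [0.994, 0.108, 0.0], [0.0, 0.0, -1.0]]
ft_force: [0.2, -0.2, -3.5]
finger_gap: 0.321
grip_force: 31.1
```

>>> servo_tool(rows=[[[0,0,-0.001,0,0,0,0.02],[0,0,-0.002,0,0,0,0.02],[0,0,-0.003,0,0,0,0.02],[0,0,-0.003,0,0,0,0.02]]])

```text
time: 13.4
tool_pos: [458.3, 0.3, 89.1]
orientation: [[-0.108, 0.994, -0.0], [0.994, 0.108, -0.0], [0.0, -0.0, -1.0]]
ft_force: [0.6, -0.9, -5.0]
finger_gap: 0.32
grip_force: 31.1
```

>>> servo_tool(rows=[[[0,-0.0001,-0.001,0,0,0,0.02],[0,-0.0001,-0.002,0,0,0,0.02],[0,-0.0001,-0.003,0,0,0,0.02],[0,-0.0001,-0.004,0,0,0,0.02],[0,-0.0001,-0.004,0,0,0,0.02]]])

```text
time: 13.9
tool_pos: [458.3, 0.3, 85.1]
orientation: [[-0.108, 0.994, -0.0], [0.994, 0.108, 0.0], [0.0, -0.0, -1.0]]
ft_force: [0.2, -0.6, -2.9]
finger_gap: 0.322
grip_force: 31.1
```

>>> servo_tool(rows=[[[0,0,-0.0005,0,0,0,0.02],[0,0,-0.001,0,0,0,0.02],[0,0,-0.0015,0,0,0,0.02],[0,0,-0.0015,0,0,0,0.02]]])

```text
time: 14.3
tool_pos: [458.3, 0.2, 83.7]
orientation: [[-0.108, 0.994, -0.0], [0.994, 0.108, -0.0], [0.0, -0.0, -1.0]]
ft_force: [-0.3, -0.9, -3.2]
finger_gap: 0.322
grip_force: 31.1
```

>>> servo_tool(rows=[[[0,0,-0.0005,0,0,0,0.02],[0,0,-0.0005,0,0,0,0.02],[0,0,-0.001,0,0,0,0.02],[0,0,-0.001,0,0,0,0.02]]])

```text
time: 14.7
tool_pos: [458.5, 0.2, 83.3]
orientation: [[-0.108, 0.994, 0.0], [0.994, 0.108, -0.0], [-0.0, 0.0, -1.0]]
ft_force: [-4.5, -0.9, 4.2]
finger_gap: 0.317
grip_force: 32.1
```

It makes contact at TCP z 83.3 (44 + 39.3), so it is home. One more small press, then check the pointer and release.

>>> servo_tool(rows=[[[0,0,-0.0005,0,0,0,0.02],[0,0,-0.0007,0,0,0,0.02],[0,0,-0.0007,0,0,0,0.02]]])

```text
time: 15.0
tool_pos: [458.5, 0.1, 83.3]
orientation: [[-0.108, 0.994, 0.0], [0.994, 0.108, -0.0], [-0.0, 0.0, -1.0]]
ft_force: [-9.4, -1.7, 14.9]
finger_gap: 0.323
grip_force: 33.4
```

```bash
python3 -c "
from h import *
o=ctrl.observe();print(np.round(o['tool_pos'],1),np.round(o['ft_force'],1),np.round(o['wrist_torque'],2))
prof()"
```

```text
[4.585e+02 1.000e-01 8.330e+01] [-9.4 -1.7 14.9] [-0.05  1.64  0.11]
scene ptr -30:168 -29:166 -28:163 -27:163 -26:169 -25:171 -24:160 -23:142 -22:139 -21:152 -20:166 -19:165 -18:158 -17:160 -16:168 -15:172 -14:168 -13:164 -12:165 -11:169 -10:172 -9:169 -8:164 -7:163 -6:166 -5:165 -4:163 -3:156 -2:136 -1:109 0:99 1:119 2:145 3:153 4:146 5:136 6:125 7:119 8:119 9:122 10:124 11:123
scene red -30:-3 -29:-3 -28:-3 -27:-3 -26:-3 -25:-3 -24:-3 -23:-4 -22:-4 -21:-5 -20:-4 -19:-3 -18:-3 -17:-4 -16:-4 -15:-4 -14:-4 -13:-4 -12:-4 -11:-4 -10:-4 -9:-4 -8:-3 -7:-3 -6:-3 -5:-3 -4:-1 -3:6 -2:19 -1:28 0:30 1:25 2:13 3:3 4:0 5:-2 6:-3 7:-3 8:-4 9:-4 10:-4 11:-4
```

It is hard home and the pointer has not moved. I'll take the pressure off, open and rise.

>>> servo_tool(rows=[[[0,0,0.001,0,0,0,0.02],[0,0,0.001,0,0,0,0.026],[0,0,0.001,0,0,0,0.035],[0,0,0.001,0,0,0,0.05],[0,0,0.001,0,0,0,0.06]]], force=20)

```text
time: 15.55
tool_pos: [458.4, 0.3, 83.1]
orientation: [[-0.108, 0.994, 0.0], [0.994, 0.108, 0.0], [0.0, 0.0, -1.0]]
ft_force: [0.2, -0.3, 0.3]
finger_gap: 0.703
grip_force: 0.0
```

>>> servo_tool(rows=[[[0,0,0,0,0,0,0.06],[0,0,0,0,0,0,0.06],[0,0,0.01,0,0,0,0.06],[0,0,0.03,0,0,0,0.06],[0,0,0.06,0,0,0,0.06]]])

```text
time: 16.05
tool_pos: [457.7, 0.2, 143.3]
orientation: [[-0.108, 0.994, -0.002], [0.994, 0.108, 0.0], [0.0, -0.002, -1.0]]
ft_force: [-0.4, 0.3, 0.4]
finger_gap: 0.704
grip_force: 0.0
```

>>> servo_tool(rows=[[[0,0,0.05,0,0,0,0.06],[0,-0.03,0.1,0,0,0,0.06],[0,-0.07,0.11,0,0,0,0.06],[0,-0.12,0.11,0,0,0,0.06],[0,-0.17,0.11,0,0,0,0.06]]])

```text
time: 16.55
tool_pos: [458.1, -171.5, 255.0]
orientation: [[-0.109, 0.994, 0.002], [0.994, 0.109, -0.001], [-0.001, 0.002, -1.0]]
ft_force: [0.8, 0.9, -0.1]
finger_gap: 0.7
grip_force: 0.0
```

>>> servo_tool(rows=[[[0,-0.05,0,0,0,0,0.06],[0,-0.1,0,0,0,0,0.06],[0,-0.1,0,0,0,0,0.06],[0,-0.1,0,0,0,0,0.06]]])

```text
time: 16.95
tool_pos: [458.0, -270.6, 253.4]
orientation: [[-0.106, 0.994, -0.0], [0.994, 0.106, 0.0], [0.0, -0.0, -1.0]]
ft_force: [-0.3, 0.8, -0.1]
finger_gap: 0.701
grip_force: 0.0
```

```bash
python3 - <<'E'
from h import *
prof(('scene','top'))
T=grab('top','t6.png');S=grab('scene','s6.png');XD=np.array([.994,.108,0])
for n,im in(('T',T),('S',S)): print(n,[(q,np.round([onz(im,*q[:2],52)@XD,onz(im,*q[:2],52)@YD],1)) for q in reds(im,(270,225,360,315) if n=='T' else(300,220,390,310)) if q[2]>2])
a=cv2.resize(cv2.imread('pics/s6.png')[200:310,300:400],None,fx=4,fy=4,interpolation=cv2.INTER_CUBIC)
b=cv2.resize(cv2.imread('pics/t6.png')[170:335,260:360],None,fx=4,fy=4,interpolation=cv2.INTER_CUBIC)[:600,:400]
a=cv2.copyMakeBorder(a,0,600-a.shape[0],0,0,cv2.BORDER_CONSTANT)
cv2.imwrite('pics/v6.png',np.hstack([a,b]))
E
```

```text
scene ptr -30:142 -29:139 -28:135 -27:135 -26:141 -25:144 -24:133 -23:118 -22:115 -21:127 -20:138 -19:138 -18:133 -17:135 -16:140 -15:142 -14:139 -13:136 -12:137 -11:141 -10:144 -9:142 -8:136 -7:135 -6:144 -5:156 -4:165 -3:165 -2:147 -1:119 0:110 1:130 2:157 3:166 4:156 5:139 6:129 7:130 8:135 9:140 10:143 11:142
scene red -30:-3 -29:-3 -28:-3 -27:-3 -26:-3 -25:-3 -24:-3 -23:-3 -22:-2 -21:-3 -20:-3 -19:-3 -18:-3 -17:-2 -16:-2 -15:-3 -14:-3 -13:-4 -12:-3 -11:-3 -10:-2 -9:-3 -8:-4 -7:-4 -6:-5 -5:-7 -4:-4 -3:6 -2:21 -1:30 0:33 1:30 2:15 3:2 4:-2 5:-3 6:-3 7:-4 8:-4 9:-4 10:-4 11:-4
top ptr -30:143 -29:147 -28:147 -27:142 -26:137 -25:136 -24:143 -23:148 -22:145 -21:141 -20:143 -19:148 -18:152 -17:149 -16:144 -15:143 -14:146 -13:150 -12:150 -11:144 -10:142 -9:145 -8:144 -7:144 -6:146 -5:154 -4:166 -3:169 -2:157 -1:137 0:126 1:140 2:164 3:173 4:169 5:158 6:151 7:151 8:148 9:142 10:140 11:143
top red -30:-3 -29:-4 -28:-3 -27:-3 -26:-2 -25:-3 -24:-3 -23:-3 -22:-3 -21:-3 -20:-3 -19:-4 -18:-4 -17:-4 -16:-4 -15:-4 -14:-4 -13:-4 -12:-4 -11:-3 -10:-3 -9:-3 -8:-4 -7:-4 -6:-4 -5:-2 -4:1 -3:8 -2:14 -1:19 0:21 1:15 2:5 3:-2 4:-4 5:-5 6:-4 7:-4 8:-3 9:-4 10:-4 11:-4
T [((np.float64(296.31), np.float64(253.55), 13), array([484.1, -26.8])), ((np.float64(314.48), np.float64(302.61), 6), array([395.5, -50.6]))]
S [((np.float64(368.75), np.float64(291.16), 8), array([389.2, -32.8]))]
```

View pics/v6.png

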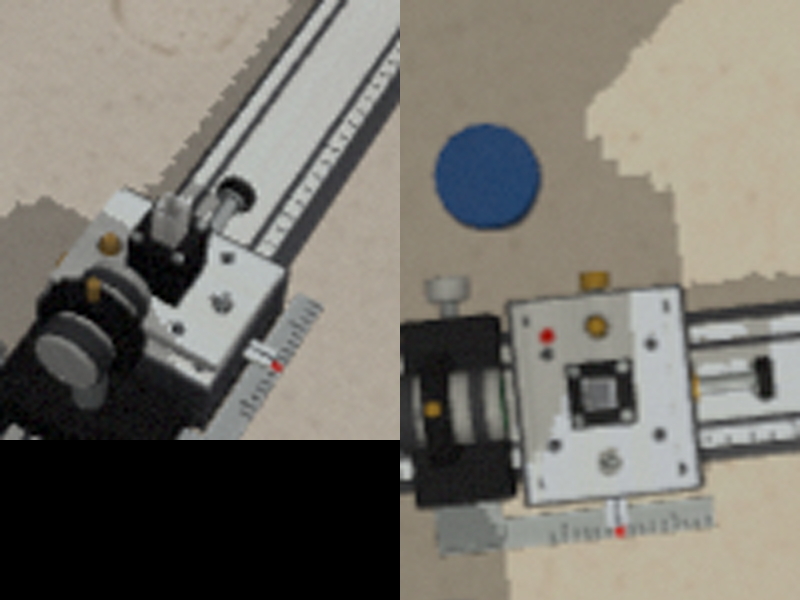

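The plate sits flat on both pins: they come up through the holes at (597,326) and (610,460), with the red dot at (547,336). The cell is upright, and the pointer is still on the mark (618,528) with no shift in either view. Handing in.

```bash
python3 -c "from rig import job;print(job.finish_job())"
```

```text
the job is handed in; nothing more can be done
None
```

The carrier's pointer stands on the focus mark to within about 0.5 mm in both views, the plate is fully home on both pins and released, and the job was handed in at about 17 s of the 61 s; no verdict was returned.

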